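# Dip the red palette knife through the slot of the soaking pot and hold it there

### The arm

A 6-joint arm with a two-finger parallel gripper is mounted at the origin on a cart in front of the work surface, level with it; the furniture and walls round the work are solid. World frame = base frame: x ahead of the robot, y to its left, z up, the work surface at z = 0. Lengths are in m, angles in rad, forces in N, time in s.
With the tool pointing down it reaches from about 0.375 to 0.75 m from the base axis. Payload 9 kg.
Tool frame: the origin (TCP) lies at the very end of the fingers, on their centre line; the grasp point (between the pads) lies grasp_offset behind it (grasp_offset is the distance from the TCP to the grasp point, in m); z points along the fingers, y is the line along which they close (so a half turn about z gives the same grasp; the last joint's range is limited). The gripper opens to 85 mm and grips with 20 to 120 N. Pads are 22 mm wide; open, the fingers measure 114 mm over their backs; the gripper's body (76 mm by 85 mm) begins 54 mm behind the grasp point. The pads swing forward as they close: fully open they stand 13 mm farther back than shut.
Start: joints at [0.931, 0.104, 0.097, 1.564, 0, 1.353], TCP at [0.246, 0.547, 0.192] pointing down, gripper open.
Joint ranges: [-2.99, 2.99], [-0.84, 1.86], [-1.1, 1.16], [-1.84, 2.11], [-1.51, 1.56], [-3.14, 3.14]. Speed limits (rad/s): [2.22, 2.22, 2.57, 3.14, 3.14, 3.14].

### API

Orientations are given as a unit quaternion [x, y, z, w].
In Python, from rig import sense, grab_frame, camera_model, sign_off, spot_in, outline_of, grasp_offset gives the robot as it stands.
- The arm moves only by the tool drive_tool, never from a script. Its argument "targets" is a list of rows, each a list of 6 numbers: the shift along the tool's x, y, z in cm, then the turn, a rotation vector about the tool's x, y, z in rad. A call has 1 to 20 rows; each row is the pose to reach, as a shift and turn from the pose commanded when the call began, along the tool's axes at that moment; what a row does not reach only later rows make up. A row lasts 1/12 s, in which the tool goes at most 41.7 mm and 7.16 degrees, less where a joint would pass 70% of its speed; a pose out of reach is approached as far as the arm can. A call with a gripper value outside its range is refused whole. "gripper" is the closure, from -1 (fully open) to 1 (shut), so that 0 is half open, set as the call begins (left out, the last holds). The fingers move at their own pace and stop on an object; "squeeze" is the grip in N (left out, the last holds). Time passes only in rows, so rows that repeat a pose let the fingers close. It gives the time, the measured TCP pose, the force, the opening and the grip force at its end, in the units of the state.
- sense(): the state, without advancing time (a new reading comes with each control period).
- grab_frame(name): name is "scene" or "top" or "wrist"; returns (picture, depth): 384x512x3 uint8, red, green, blue; 384x512 float32, m along the optical axis (not along the pixel's ray), 0 where there is no reading.
- camera_model(name): a dict with "fovy" (degrees; the focal length in pixels is half the picture's height over the tangent of half this angle, whatever the lens; pixels are square), "cx", "cy" (the principal point, pixels), "origin" and "orientation" of the camera in the world. Camera axes: x right, y down, z forward; pixel columns grow to the right and rows downward; lengths in m; the calibration is good to about 2 mm. A picture is of the moment at which its call begins: read the wrist's pose just before it. camera_model takes no time and is no camera call; for the wrist camera it gives the pose at the moment of the call.
- sign_off(): hands the job in; it is judged then, once.
Trained networks look in the newest picture that a camera, given by its name, has taken for a name from the list of things; names that differ only in an ending like _2 or _b are one class to them, and where a whole thing is asked for, a point or a joint stands for the part that bears it (a point fixed in the world has none). Each returns a list of dicts, best first, with "conf" (0 to 1); they miss things now and then, are a little off and sometimes report something else, mostly with a low value. They report only what shows in the picture. A call takes as long as a camera call. They do not tell look-alikes from the thing itself.
- spot_in(camera, query): "bbox" ([left, top, right, bottom] in pixels, round what is visible of it).
- outline_of(camera, query): "pixels" (384x512 bool, what is visible of it) and "bbox" ([left, top, right, bottom] in pixels, round what is visible of it).
The state is a dict: "time_s": time; "qpos": joint angles; "qvel": joint speeds; "effort": joint torques, N m; "ee_pos": TCP position; "eef_rot": TCP orientation; "contact_force": force on the tool from outside, world axes, zero at the start; "ft_torque": the same for the moment, N m; "width": finger opening in m; "grasp_force": force on a finger pad.
Only numpy, scipy, OpenCV 4.12 (cv2) and the standard library are available. Lean on these libraries where they do the work, as an engineer would, in place of code of your own. Each camera call takes 0.05 s, during which the arm holds its last target. There are 200 camera calls.

### The job

Twist the yellow cap of the soaking pot fully open, so that its window stands over the narrow slot in the steel cover. Then take the red-handled palette knife out of the wooden block, lower its blade upright through the slot until roughly 5 of its 7 cm are inside, and finish still holding it there, with the handle clear of the cover and without pressing on the pot. Leave the blue-handled knife in its slot and do not disturb the paint jars or the eraser.

Things in the scene. Friction and masses are not known exactly. Their poses are not given: they have to be found in the camera images.
- pot: Round steel soaking pot, 124 mm across, fixed to the desk; position and yaw vary. Origin: centre of its underside, z up. A fixed dark steel cover, 6 mm thick, closes its top (upper face 92 mm above the desk). Hollow below: inner floor 87 mm under the cover's upper face. The cover has one slot, its long side radial, centred 36 mm from the pot's axis on the pot's -x side.
- pot_slot (a point): Centre of the slot in the steel cover, at the cover's upper face, 92 mm above the desk. Slot 34 mm long (its x, which is the pot's x) and 8 mm wide (its y); z up. The knife's blade passes with 2 mm to spare on each side.
- cap (a joint): Angle of the yellow twist cap about the pot's axis: 0 shut, grows anticlockwise seen from above to the stop at 1.2 rad, fully open; starts at 0 to 0.25. Stays where left, friction about 0.12 N m, cannot come off. A disc 120 mm across, 4 mm thick, top 96.5 mm above the desk, with a 60 degree window 16 to 56 mm from the axis, which is centred over the slot when fully open.
- cap_grip (a point): Grip point on the pot's axis, 119.5 mm above the desk, in the upright yellow bar across the cap. Bar 12 mm thick, 50 mm long, 30 mm high above the disc (top at 126.5 mm). It turns with the cap: at joint 1.2 its length runs along the pot's y and its thickness along the pot's x; at joint value q it is turned by q - 1.2 rad about z from there.
- block: Dark wooden knife block, 140 mm (x) by 50 mm (y) by 82 mm high, fixed to the desk; position and yaw vary, and it stands left or right of the pot. Origin: centre of its underside. Two upright through slots, 33 by 7 mm, at x = -36 and +36 mm, each with a palette knife; which knife is in which varies. Each knife's x runs along the block's x.
- red_knife: Red-handled palette knife, 0.05 to 0.1 kg, blade down in the block. Origin: shoulder between blade and handle, resting on the block's top (82 mm above the desk); z up along the handle. Below: blade 30 mm wide (x), 4 mm thick (y), 70 mm long, round end. Above: ferrule 22 x 13 mm, 10 mm high, then handle 26 mm wide (x), 17 mm thick (y), top 90 mm above the origin. Either side may face forward.
- red_knife_tip (a point): Lowest point of the red knife's blade, 70 mm below its origin; axes as the knife's.
- blue_knife: The same palette knife with a blue handle, in the block's other slot, 72 mm away along the block's x axis. To be left alone.
- jar_teal: Open glass jar of teal paint, 70 mm across, 90 mm high, standing behind the work. Origin: centre of its underside. To be left alone.
- jar_red: Open glass jar of red paint, 70 mm across, 88 mm high, standing behind the work. Origin: centre of its underside. To be left alone.
- eraser: Block eraser in a blue sleeve, 22 x 52 x 13 mm, lying on the desk to the right behind the work. Origin: centre of its underside. To be left alone.
Things that resemble listed ones, but are neither listed nor needed, are in the scene too. There is more than one size of the pot; the job needs the larger.

How it is judged:
On the way, in this order (a step that is already met when the one before it is completed fails the run):
1. the cap is twisted open to within 0.1 rad of its stop (value of joint cap above 1.1 rad), for 0.2 s.
2. the red knife is drawn fully out of the block, its tip above the block's top (height (world z) of red_knife_tip above 0.085 m and contact force between red_knife and the fingers above 1 N), for 0.2 s.
At the end, for the whole second after the job is handed in: Cap within 0.1 rad of its stop; red knife gripped (over 2 N), still, upright (0.12 rad), tip 38 to 62 mm below the cover's upper face and within 7 mm of the slot's middle, pressing on the pot with under 8 N; blue knife within 10 mm, jars and eraser within 20 mm of their starts (value of joint cap above 1.1 rad and z of red_knife_tip in the frame of pot_slot between -0.062 and -0.038 m and horizontal distance between red_knife_tip and pot_slot below 0.007 m and angle between red_knife's own z axis and vertical below 0.12 rad and contact force between red_knife and the fingers above 2 N and contact force between red_knife and pot below 8 N and linear speed of red_knife below 0.02 m/s and distance of blue_knife from where it was at the start of the episode below 0.01 m and distance of each of jar_teal, jar_red, eraser from where it was at the start of the episode below 0.02 m); the arm keeps its last pose, push and grip.
It fails at once if the blue knife is moved by more than 10 mm (distance of blue_knife from where it was at the start of the episode above 0.01 m).
It fails at once if a paint jar or the eraser is moved by more than 20 mm (distance of any of jar_teal, jar_red, eraser from where it was at the start of the episode above 0.02 m).
It also fails if it takes over 58 s, if anything falls off the work surface, if the arm or the gripper's body presses on something with over 40 N, if the wrist force passes 120 N, or if a joint passes its speed limit or range.

## Working session

There is one attempt and no reset: what is moved stays moved. The work goes in short steps, Python scripts to look and compute and a tool call to move; the robot and the scene stay as the last step left them, time stands still between calls to the robot, and variables do not carry over. Pictures are saved under pics/ and viewed, at most 10 in all, crops included, and the job is handed in when it is done.

Besides the shell and the picture viewer there is one more tool, called after "Request:" as name(argument=value, ...) on one line, values as JSON. drive_tool: Moves the arm, as the interface text tells. Its arguments: {"type":"object","properties":{"targets":{"type":"array"},"gripper":{"type":"number"},"squeeze":{"type":"number"}},"required":["targets"]}

```bash
mkdir -p pics
cat > h.py <<'E'
import numpy as np, cv2
from scipy.spatial.transform import Rotation as R
from rig import *
def cloud(name, depth, m=None):
    m = m or camera_model(name)
    h,w=depth.shape; f=h/2/np.tan(np.radians(m["fovy"])/2)
    v,u=np.mgrid[:h,:w]
    P=np.stack([(u-m["cx"])/f*depth,(v-m["cy"])/f*depth,depth],-1)
    o=m["orientation"]
    Rm=R.from_quat(o).as_matrix() if np.size(o)==4 else np.array(o)
    return P@Rm.T+np.array(m["origin"])
def save(n,p): cv2.imwrite("pics/"+n,cv2.cvtColor(p,cv2.COLOR_RGB2BGR))
E
python3 - <<'E'
from h import *
print(sense(), grasp_offset)
for c in("top","scene"):
    print(c,camera_model(c))
    p,d=grab_frame(c); save(c+".png",p); P=cloud(c,d); np.savez(c+".npz",p=p,d=d,P=P)
    for q in("pot","cap","block","red_knife","blue_knife","jar_teal","jar_red","eraser"):
        for r in outline_of(c,q)[:3]:
            X=P[r["pixels"]&(d>0)]
            print(c,q,round(r["conf"],2),np.round(r["bbox"]),np.round(np.median(X,0),3) if len(X) else None, X.max(0).round(3) if len(X) else '')
a=cv2.imread("pics/top.png");b=cv2.imread("pics/scene.png")
E
```

```text
{'time_s': 0.0, 'qpos': array([9.31276157e-01, 1.04717400e-01, 9.64277231e-02, 1.56391258e+00,
       1.47079029e-05, 1.35307019e+00]), 'qvel': array([-0.00030643, -0.00050208, -0.00040383,  0.00192529, -0.00063341,
        0.00010865]), 'effort': array([-1.49827491e-03, -5.56934488e+01,  5.03649974e+01,  1.71375484e-02,
       -2.75701968e-04, -1.05394861e-05]), 'ee_pos': array([0.24539037, 0.54707801, 0.19158891]), 'eef_rot': array([ 2.09337081e-01,  9.77843286e-01, -6.36319111e-04, -2.98854960e-04]), 'contact_force': array([ 0.89150005, -0.56466852,  1.02196296]), 'ft_torque': array([-0.00216977,  0.01777087, -0.02633207]), 'grasp_force': 0.0, 'width': 0.08578382578237363} 0.0187
top {'fovy': 50.848797698376366, 'cx': 257.46524498756645, 'cy': 195.42105966606533, 'origin': array([0.47370323, 0.10807897, 0.94467414]), 'orientation': array([ 0.70660661, -0.70379038,  0.05302758, -0.05073732])}
top pot 0.85 [181. 161. 225. 207.] [0.628 0.231 0.071] [0.678 0.278 0.098]
top pot 0.6 [236. 202. 295. 259.] [0.522 0.091 0.095] [0.598 0.155 0.131]
top cap 0.89 [179. 162. 218. 203.] [0.637 0
[... 1310 characters left out ...]
[0.425 0.269 0.068] [0.543 0.282 0.114]
scene red_knife 0.8 [187. 206. 203. 262.] [0.497 0.257 0.138] [0.537 0.263 0.175]
scene red_knife 0.18 [128. 175. 164. 228.] [0.732 0.269 0.06 ] [0.927 0.299 0.09 ]
scene blue_knife 0.62 [204. 234. 223. 288.] [0.425 0.259 0.137] [0.531 0.265 0.175]
scene blue_knife 0.28 [243. 190. 307. 238.] [0.516 0.093 0.098] [0.701 0.15  0.129]
scene jar_teal 0.93 [187. 160. 213. 209.] [0.733 0.142 0.061] [0.792 0.171 0.092]
scene jar_teal 0.53 [246. 191. 310. 276.] [0.491 0.108 0.091] [0.703 0.152 0.129]
scene jar_red 0.81 [128. 176. 166. 228.] [0.732 0.27  0.061] [0.876 0.299 0.09 ]
scene eraser 0.58 [267. 183. 283. 192.] [ 0.693 -0.023  0.014] [0.711 0.    0.016]
```

Run:
```python
from h import *
a=cv2.imread("pics/top.png")[90:310,150:350]
b=cv2.imread("pics/scene.png")[150:350,110:330]
cv2.imwrite("pics/c1.png",np.hstack([cv2.resize(a,(400,440),interpolation=cv2.INTER_CUBIC),cv2.resize(b,(400,440))]))
z=np.load("top.npz");P=z["P"];d=z["d"];p=z["p"].astype(int)
near=np.hypot(P[...,0]-.525,P[...,1]-.087)<.085
H=cv2.cvtColor(z["p"],cv2.COLOR_RGB2HSV)
yel=(H[...,0]>15)&(H[...,0]<40)&(H[...,1]>100)
def rect(m,n):
    X=P[m&(d>0)]; 
    r=cv2.minAreaRect(X[:,:2].astype(np.float32)); 
    C=np.cov(X[:,:2].T);w,v=np.linalg.eigh(C); ax=v[:,1]
    print(n,len(X),"mean",X.mean(0).round(4),"rect",np.round(r[0],4),np.round(r[1],4),"axis deg",np.degrees(np.arctan2(ax[1],ax[0])).round(1), "z",np.percentile(X[:,2],[5,50,95]).round(4))
disc=near&(P[...,2]>.088)&(P[...,2]<.105)
rect(disc,"disc");  rect(disc&yel,"discyel"); rect(disc&~yel,"disc-notyel")
c=cv2.minEnclosingCircle(P[disc&(d>0)][:,:2].astype(np.float32)); print(c)
rect(near&(P[...,2]>.118),"bar")
blk=(np.hypot(P[...,0]-.474,P[...,1]-.247)<.085)
rect(blk&(P[...,2]>.076)&(P[...,2]<.09)&(P[...,0]<.56),"block")
for x in(.509,.44):
    rect((np.hypot(P[...,0]-x,P[...,1]-.25)<.025)&(P[...,2]>.162),"knife%g"%x)
```

```text
disc 2514 mean [0.523  0.0898 0.0951] rect [0.5238 0.0894] [0.1199 0.1226] axis deg 106.4 z [0.0905 0.0954 0.098 ]
discyel 2205 mean [0.5268 0.0861 0.0956] rect [0.5238 0.0894] [0.1199 0.1226] axis deg 47.2 z [0.0923 0.0957 0.0981]
disc-notyel 309 mean [0.4961 0.1165 0.0914] rect [0.5085 0.1196] [0.1214 0.0558] axis deg -141.3 z [0.089  0.0913 0.0937]
((0.5237835049629211, 0.0896315723657608), 0.06180085986852646)
bar 143 mean [0.5235 0.0898 0.1253] rect [0.5234 0.0892] [0.0488 0.012 ] axis deg 48.2 z [0.1225 0.1256 0.1278]
block 1207 mean [0.4733 0.2516 0.0812] rect [0.4743 0.2551] [0.0507 0.1392] axis deg 178.5 z [0.0786 0.0813 0.0836]
knife0.509 114 mean [0.5097 0.2533 0.1703] rect [0.5105 0.2533] [0.0255 0.0162] axis deg 179.9 z [0.1666 0.1705 0.1731]
knife0.44 120 mean [0.4382 0.2549 0.1698] rect [0.438 0.255] [0.0262 0.0153] axis deg -178.6 z [0.1658 0.17   0.1729]
```

View pics/c1.png

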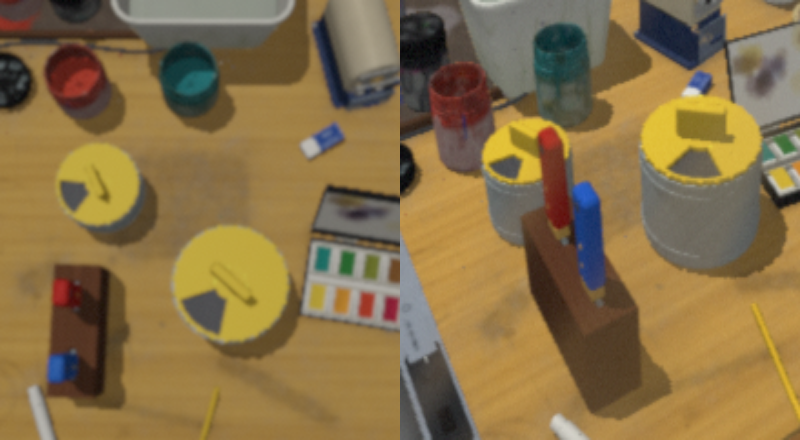

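```bash
cat >> h.py <<'E'
def delta(pos,yang,base=None):
    """shift cm & rotz for tool-down target with tool y at world angle yang (deg)"""
    s=base or sense(); r=R.from_quat(s["eef_rot"]); 
    a=np.radians(yang); y=np.array([np.cos(a),np.sin(a),0]); z=np.array([0,0,-1.]); x=np.cross(y,z)
    T=R.from_matrix(np.stack([x,y,z],1))
    cur=r.as_matrix()[:,1]
    print("shift cm",(r.inv().apply(np.array(pos)-s["ee_pos"])*100).round(2),"turn",(r.inv()*T).as_rotvec().round(3),"y now",np.degrees(np.arctan2(cur[1],cur[0])).round(2))
E
python3 - <<'E'
from h import *
print(camera_model("wrist"))
delta([.5234,.0895,.22],-41.8); delta([.5234,.0895,.22],138.2)
E
```

```text
{'fovy': 61.61714965621284, 'cx': 250.0415795467086, 'cy': 189.73475029753357, 'origin': array([0.185176  , 0.57432878, 0.37460463]), 'orientation': array([0.83215625, 0.53858861, 0.07192758, 0.11074617])}
shift cm [-44.09 -30.41  -2.76] turn [ 0.    -0.     1.879] y now 65.83
shift cm [-44.09 -30.41  -2.76] turn [ 0.     0.    -1.263] y now 65.83
```

Request:
drive_tool(targets=[[0, 0, -4, 0, 0, 0], [0, 0, -6, 0, 0, 0], [-44, -30.4, -4, 0, 0, 1.879], [-44, -30.4, -4, 0, 0, 1.879], [-44, -30.4, -4, 0, 0, 1.879], [-44, -30.4, -4, 0, 0, 1.879], [-44, -30.4, -4, 0, 0, 1.879], [-44, -30.4, -4, 0, 0, 1.879], [-44, -30.4, -4, 0, 0, 1.879], [-44, -30.4, -4, 0, 0, 1.879], [-44, -30.4, -4, 0, 0, 1.879], [-44, -30.4, -4, 0, 0, 1.879], [-44, -30.4, -4, 0, 0, 1.879], [-44, -30.4, -4, 0, 0, 1.879], [-44, -30.4, -4, 0, 0, 1.879], [-44, -30.4, -4, 0, 0, 1.879], [-44, -30.4, -4, 0, 0, 1.879], [-44, -30.4, -4, 0, 0, 1.879], [-44, -30.4, -4, 0, 0, 1.879], [-44, -30.4, -4, 0, 0, 1.879]], gripper=-1)

```text
time_s: 2.57
ee_pos: [0.5225, 0.0903, 0.2326]
eef_rot: [0.912, 0.41, 0.0, 0.0]
contact_force: [-0.2, 0.3, 0.3]
width: 0.0855
grasp_force: 0.0
```

Run:
```python
from h import *
s=sense(); print(s["qpos"].round(3))
m=camera_model("wrist"); p,d=grab_frame("wrist"); save("w1.png",p); P=cloud("wrist",d,m)
b=(P[...,2]>.118)&(P[...,2]<.135)&(np.hypot(P[...,0]-.5234,P[...,1]-.0895)<.04)
X=P[b]; r=cv2.minAreaRect(X[:,:2].astype(np.float32)); w,v=np.linalg.eigh(np.cov(X[:,:2].T)); print(len(X),X.mean(0),r,np.degrees(np.arctan2(v[1,1],v[0,1])))
delta([.5234,.0895,.104],-41.8)
```

```text
[-0.076 -0.096 -0.03   1.636  0.     2.22 ]
686 [0.52349687 0.0899645  0.12647678] ((0.5225916504859924, 0.08901576697826385), (0.05033702775835991, 0.011310947127640247), 48.59790802001953) 48.516484874193615
shift cm [-1.000e-02  1.200e-01  1.285e+01] turn [ 0.    -0.     0.004] y now -41.59
```

View pics/w1.png

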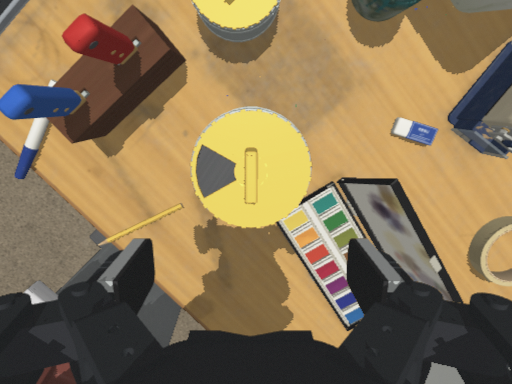

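The wrist view shows the large pot's cap at (252,168) with its bar upright at (250,175) and the dark window at (212,170). This matches the top camera to about 1 mm.

Request:
drive_tool(targets=[[0, 0.1, 4, 0, 0, 0], [0, 0.1, 8, 0, 0, 0], [0, 0.1, 11, 0, 0, 0], [0, 0.1, 12.8, 0, 0, 0], [0, 0.1, 12.8, 0, 0, 0], [0, 0.1, 12.8, 0, 0, 0]])

```text
time_s: 3.12
ee_pos: [0.5227, 0.0897, 0.1043]
eef_rot: [0.912, 0.409, -0.001, -0.0]
contact_force: [0.2, 0.0, -0.3]
width: 0.0856
grasp_force: 0.0
```

Request:
drive_tool(targets=[[0, 0, 0, 0, 0, 0], [0, 0, 0, 0, 0, 0], [0, 0, 0, 0, 0, 0], [0, 0, 0, 0, 0, 0], [0, 0, 0, 0, 0, 0], [0, 0, 0, 0, 0, 0], [0, 0, 0, 0, 0, 0], [0, 0, 0, 0, 0, 0], [0, 0, 0, 0, 0, 0], [0, 0, 0, 0, 0, 0], [0, 0, 0, 0, 0, 0], [0, 0, 0, 0, 0, 0]], gripper=1, squeeze=40)

```text
time_s: 4.12
ee_pos: [0.5233, 0.0893, 0.1044]
eef_rot: [0.913, 0.408, 0.0, -0.0]
contact_force: [-0.7, -0.2, -0.1]
width: 0.0002
grasp_force: 0.0
```

Run:
```python
from h import *
s=sense(); print(s["grasp_force"],s["width"],s["ee_pos"])
a,d=grab_frame("scene"); b,d=grab_frame("wrist")
save("c2.png",np.hstack([cv2.resize(a[130:300,190:360],(400,400)),cv2.resize(b,(400,400))]))
```

```text
0.0 0.0002161792717103961 [0.52334621 0.08929701 0.10438733]
```

View pics/c2.png

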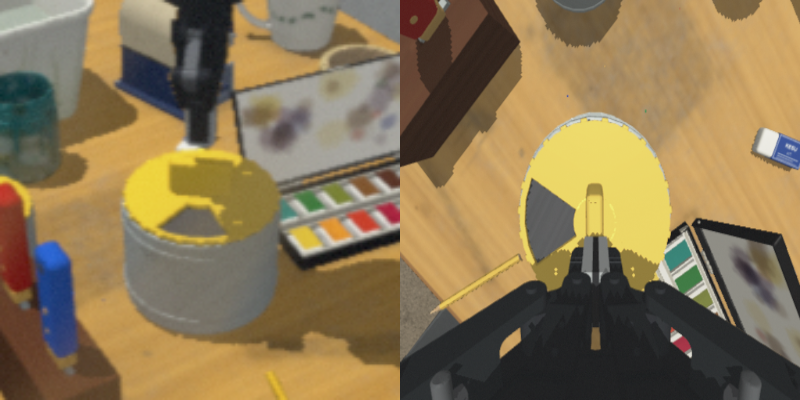

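Run:
```python
from h import *
s=sense();e=s["ee_pos"]
for c in("scene","top"):
    p,d=grab_frame(c);P=cloud(c,d);m=camera_model(c)
    f=192/np.tan(np.radians(m["fovy"])/2)
    for h in(0,.02,.1):
        q=R.from_quat(m["orientation"]).inv().apply(e+[0,0,h]-m["origin"]); print(c,h,(q[:2]/q[2]*f+[m["cx"],m["cy"]]).round(1),q[2])
    dark=(p.max(2)<90)&(P[...,2]>.1)&(P[...,2]<.19)&(np.hypot(P[...,0]-e[0],P[...,1]-e[1])<.12)
    X=P[dark];print(c,len(X))
    for lo in np.arange(.1,.19,.01):
        Y=X[(X[:,2]>=lo)&(X[:,2]<lo+.01)]
        if len(Y):print(round(lo,2),len(Y),np.median(Y,0).round(3),Y.min(0).round(3),Y.max(0).round(3))
    if c=="scene": print([ (x,y,P[y,x].round(3)) for x in (268,275,282) for y in (150,165,180,190,200)])
```

```text
scene 0 [274.7 207.8] 0.7905080974560528
scene 0.02 [274.8 198.8] 0.7793967878641976
scene 0.1 [275.2 160.1] 0.7349515494967765
scene 138
0.14 3 [0.522 0.099 0.148] [0.52  0.098 0.148] [0.523 0.1   0.15 ]
0.15 37 [0.514 0.097 0.157] [0.508 0.092 0.15 ] [0.524 0.103 0.159]
0.16 42 [0.513 0.098 0.166] [0.507 0.093 0.16 ] [0.524 0.103 0.17 ]
0.17 46 [0.514 0.097 0.175] [0.507 0.08  0.171] [0.524 0.103 0.18 ]
0.18 10 [0.513 0.085 0.185] [0.508 0.074 0.18 ] [0.519 0.102 0.189]
[(268, 150, array([0.498, 0.12 , 0.245])), (268, 165, array([0.479, 0.132, 0.23 ])), (268, 180, array([ 0.742, -0.037,  0.005])), (268, 190, array([ 0.695, -0.007,  0.012])), (268, 200, array([0.526, 0.102, 0.125])), (275, 150, array([0.489, 0.113, 0.247])), (275, 165, array([0.473, 0.124, 0.231])), (275, 180, array([0.513, 0.096, 0.172])), (275, 190, array([0.514, 0.096, 0.151])), (275, 200, array([0.517, 0.093, 0.127])), (282, 150, array([0.5  , 0.092, 0.236])), (282, 165, array([0.507, 0.086, 0.202])), (282, 180, array([0.517, 0.079, 0.164])), (282, 190, array([ 0.691, -0.043,  0.002])), (282, 200, array([0.509, 0.083, 0.128]))]
top 0 [265.2 231. ] 0.83854057820123
top 0.02 [265.4 230.4] 0.8187560261773216
top 0.1 [266.4 227.8] 0.7396178180816878
top 0
```

The scene depth puts the fingertips near z 0.148 while the reported TCP is 0.104. They closed above the bar. I'll lower a little while still closed and compare again.

Request:
drive_tool(targets=[[0, 0, 0.6, 0, 0, 0], [0, 0, 1.2, 0, 0, 0], [0, 0, 1.5, 0, 0, 0], [0, 0, 1.5, 0, 0, 0], [0, 0, 1.5, 0, 0, 0]])

```text
time_s: 4.73
ee_pos: [0.523, 0.0893, 0.089]
eef_rot: [0.913, 0.408, -0.0, -0.0]
contact_force: [0.9, 0.1, -0.6]
width: 0.0
grasp_force: 0.0
```

Run:
```python
from h import *
s=sense();e=s["ee_pos"];print(e,s["qpos"].round(4))
p,d=grab_frame("scene");P=cloud("scene",d)
save("c3.png",cv2.resize(p[140:260,220:340],(600,600),interpolation=cv2.INTER_NEAREST))
for y in range(176,206,2): print(y,P[y,274].round(3),P[y,278].round(3),p[y,276])
```

```text
[0.52303129 0.08933901 0.08897103] [-7.7600e-02 -1.0100e-01 -2.9560e-01  1.3769e+00  1.0000e-04  2.2231e+00]
176 [0.477 0.123 0.208] [0.472 0.119 0.21 ] [29 29 29]
178 [0.482 0.119 0.201] [0.476 0.116 0.203] [34 35 37]
180 [0.487 0.116 0.193] [0.482 0.112 0.194] [32 29 31]
182 [0.497 0.109 0.182] [0.486 0.108 0.187] [38 38 38]
184 [0.499 0.108 0.176] [0.494 0.103 0.177] [38 38 34]
186 [0.517 0.096 0.158] [0.508 0.093 0.162] [37 34 28]
188 [0.512 0.099 0.158] [0.507 0.094 0.158] [36 35 35]
190 [0.515 0.097 0.151] [0.507 0.094 0.154] [42 43 40]
192 [0.511 0.099 0.15 ] [0.508 0.093 0.149] [40 37 35]
194 [0.516 0.096 0.141] [0.508 0.093 0.145] [43 39 36]
196 [0.512 0.099 0.141] [0.506 0.095 0.143] [46 46 37]
198 [0.519 0.094 0.131] [0.513 0.09  0.133] [87 88 84]
200 [0.519 0.094 0.126] [0.515 0.088 0.126] [149 127  56]
202 [0.519 0.094 0.122] [0.514 0.089 0.123] [149 126  43]
204 [0.519 0.094 0.118] [0.514 0.088 0.118] [145 124  40]
```

View pics/c3.png

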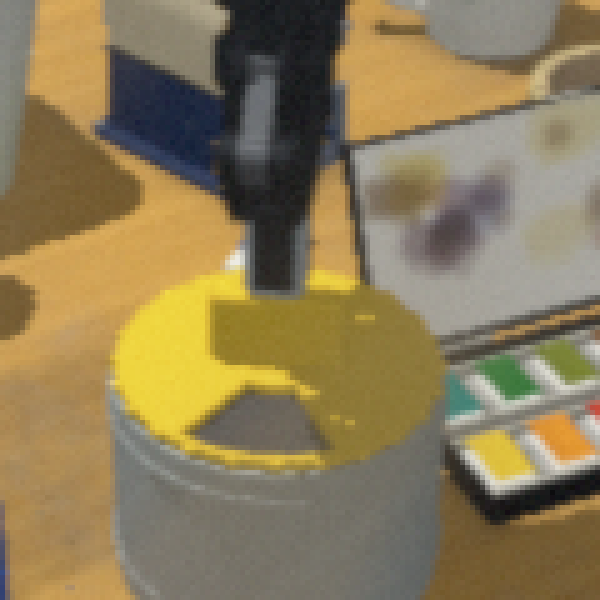

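The tip is now at about z 0.131, just above the bar top (265,295 in the crop), with the TCP reported at 0.089. So the real fingertips sit about 42 mm short of the reported TCP, and I'll allow for that from here on. Next I open, lower and close on the bar.

Request:
drive_tool(targets=[[0, 0, 0, 0, 0, 0], [0, 0, 0, 0, 0, 0], [0, 0, 0, 0, 0, 0], [0, 0, 0, 0, 0, 0], [0, 0, 0, 0, 0, 0], [0, 0, 0, 0, 0, 0], [0, 0, 0, 0, 0, 0], [0, 0, 0, 0, 0, 0], [0, 0, 1, 0, 0, 0], [0, 0, 2, 0, 0, 0], [0, 0, 2.5, 0, 0, 0], [0, 0, 2.5, 0, 0, 0], [0, 0, 2.5, 0, 0, 0]], gripper=-0.3)

```text
time_s: 5.87
ee_pos: [0.5227, 0.0893, 0.0636]
eef_rot: [0.913, 0.408, -0.001, -0.0]
contact_force: [0.4, 0.2, 0.7]
width: 0.0556
grasp_force: 0.0
```

Request:
drive_tool(targets=[[0, 0, 0, 0, 0, 0], [0, 0, 0, 0, 0, 0], [0, 0, 0, 0, 0, 0], [0, 0, 0, 0, 0, 0], [0, 0, 0, 0, 0, 0], [0, 0, 0, 0, 0, 0], [0, 0, 0, 0, 0, 0], [0, 0, 0, 0, 0, 0], [0, 0, 0, 0, 0, 0], [0, 0, 0, 0, 0, 0]], gripper=1, squeeze=40)

```text
time_s: 6.7
ee_pos: [0.5231, 0.0898, 0.0649]
eef_rot: [0.913, 0.408, 0.0, -0.0]
contact_force: [-4.1, 1.5, 4.6]
width: 0.0112
grasp_force: 39.8
```

Request:
drive_tool(targets=[[0, 0, -0.1, 0, 0, -0.1], [0, 0, -0.1, 0, 0, -0.2], [0, 0, -0.1, 0, 0, -0.3], [0, 0, -0.1, 0, 0, -0.4], [0, 0, -0.1, 0, 0, -0.5], [0, 0, -0.1, 0, 0, -0.6], [0, 0, -0.1, 0, 0, -0.7], [0, 0, -0.1, 0, 0, -0.8], [0, 0, -0.1, 0, 0, -0.9], [0, 0, -0.1, 0, 0, -0.94], [0, 0, -0.1, 0, 0, -0.94], [0, 0, -0.1, 0, 0, -0.94]])

```text
time_s: 7.7
ee_pos: [0.5222, 0.0901, 0.065]
eef_rot: [0.629, 0.778, -0.0, -0.001]
contact_force: [-4.1, 2.8, -0.2]
width: 0.0116
grasp_force: 40.4
```

Run:
```python
from h import *
s=sense();print(s["ft_torque"],s["contact_force"],s["width"]);delta(s["ee_pos"],0)
```

```text
[0.73551311 0.79196817 0.11211039] [-4.05608115  2.79750226 -0.18271824] 0.011614580855967959
shift cm [0. 0. 0.] turn [-0.002 -0.002  0.211] y now 12.09
```

Request:
drive_tool(targets=[[0, 0, 0, 0, 0, -0.04], [0, 0, 0, 0, 0, -0.08], [0, 0, 0, 0, 0, -0.1], [0, 0, 0, 0, 0, -0.1]])

```text
time_s: 8.03
ee_pos: [0.5222, 0.0901, 0.0651]
eef_rot: [0.59, 0.808, 0.0, -0.001]
contact_force: [-4.7, 4.5, 0.2]
width: 0.0111
grasp_force: 58.7
```

Run:
```python
from h import *
s=sense();print(s["ft_torque"],s["contact_force"],s["width"]);delta(s["ee_pos"],0)
```

```text
[ 0.9549772   0.99933464 -1.40857638] [-4.74951534  4.54900255  0.24004964] 0.01112929888643428
shift cm [0. 0. 0.] turn [-0.002 -0.002  0.31 ] y now 17.75
```

Request:
drive_tool(targets=[[0, 0, 0, 0, 0, 0], [0, 0, 0, 0, 0, 0], [0, 0, 0, 0, 0, 0], [0, 0, 0, 0, 0, 0], [0, 0, 0, 0, 0, 0], [0, 0, -2, 0, 0, 0], [0, 0, -5, 0, 0, 0], [0, 0, -9, 0, 0, 0], [0, 0, -13, 0, 0, 0], [0, 0, -17, 0, 0, 0], [0, 0, -17, 0, 0, 0], [0, 0, -17, 0, 0, 0]], gripper=-0.6)

```text
time_s: 9.03
ee_pos: [0.525, 0.0891, 0.2383]
eef_rot: [0.589, 0.808, 0.001, 0.002]
contact_force: [-0.3, -0.5, -0.0]
width: 0.0683
grasp_force: 0.0
```

```bash
cat > slot.py <<'E'
from h import *
def meas(c,tag):
    s=sense(); m=camera_model(c); p,d=grab_frame(c); P=cloud(c,d,m)
    r=np.hypot(P[...,0]-.5234,P[...,1]-.0897)
    X=P[(P[...,2]>.118)&(P[...,2]<.135)&(r<.04)]
    w,v=np.linalg.eigh(np.cov(X[:,:2].T)); rr=cv2.minAreaRect(X[:,:2].astype(np.float32))
    print(c,"bar",len(X),X.mean(0).round(4),rr[0],rr[1],"axis",np.degrees(np.arctan2(v[1,1],v[0,1])).round(2))
    Y=P[(P[...,2]<.075)&(P[...,2]>0)&(r<.056)]
    if len(Y)>5:
        rr=cv2.minAreaRect(Y[:,:2].astype(np.float32)); print("slot deep",len(Y),Y.mean(0).round(4),rr)
    f=192/np.tan(np.radians(m["fovy"])/2)
    q=R.from_quat(m["orientation"]).inv().apply(np.array([.49,.081,.092])-m["origin"]); u=(q[:2]/q[2]*f+[m["cx"],m["cy"]]).astype(int); print("px",u)
    h=50; u=np.clip(u,h,[512-h,384-h]); np.savez(tag+".npz",p=p,d=d,P=P,u=u)
    return p[u[1]-h:u[1]+h,u[0]-h:u[0]+h]
if __name__=="__main__":
    a=meas("wrist","w2");b=meas("top","t2")
    save("c4.png",np.hstack([cv2.resize(x,(400,400),interpolation=cv2.INTER_CUBIC) for x in(a,b)]))
E
python3 slot.py
```

```text
wrist bar 662 [0.5223 0.0907 0.1265] (0.5226742029190063, 0.08945920318365097) (0.011972439475357533, 0.05007154867053032) axis 104.06
slot deep 146 [0.4901 0.0642 0.0056] ((0.4895345866680145, 0.06408775597810745), (0.030212773010134697, 0.008566522039473057), 14.658536911010742)
px [214 165]
top bar 0 [nan nan nan] (0.0, 0.0) (0.0, 0.0) axis nan
px [268 247]
  avg = a.mean(axis, **keepdims_kw)
  ret = um.true_divide(
slot.py:6: RuntimeWarning: Degrees of freedom <= 0 for slice
  w,v=np.linalg.eigh(np.cov(X[:,:2].T)); rr=cv2.minAreaRect(X[:,:2].astype(np.float32))
  c *= np.true_divide(1, fact)
  c *= np.true_divide(1, fact)
slot.py:7: RuntimeWarning: Mean of empty slice.
  print(c,"bar",len(X),X.mean(0).round(4),rr[0],rr[1],"axis",np.degrees(np.arctan2(v[1,1],v[0,1])).round(2))
```

View pics/c4.png

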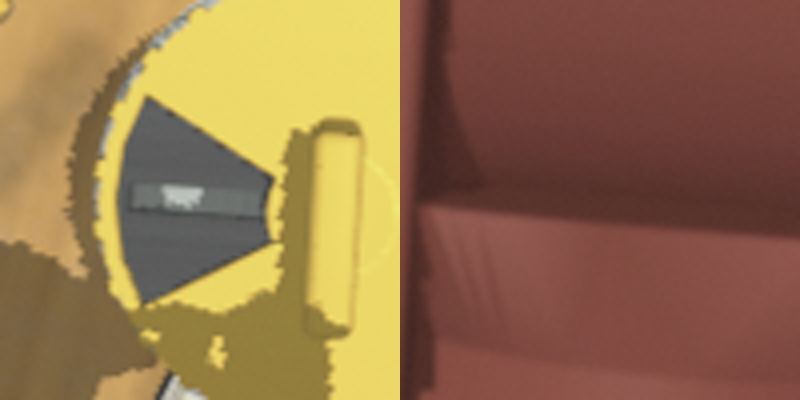

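Run:
```python
from h import *
z=np.load("w2.npz");P=z["P"];o=camera_model("wrist")["origin"]
D=P-o; t=(.092-o[2])/D[...,2]; Q=o+D*t[...,None]
r=np.hypot(Q[...,0]-.5226,Q[...,1]-.0896)
for zm in(.08,.086,.089):
    m=(P[...,2]<zm)&(r<.058)&(r>.012)&(P[...,2]>-.02)
    n,l,st,c=cv2.connectedComponentsWithStats(m.astype(np.uint8)); k=1+st[1:,4].argmax(); m=l==k
    X=Q[m][:,:2]; rr=cv2.minAreaRect(X.astype(np.float32)); w,v=np.linalg.eigh(np.cov(X.T))
    print(zm,m.sum(),X.mean(0).round(4),rr,np.degrees(np.arctan2(v[1,1],v[0,1])).round(1))
# cover height under window
m=(P[...,2]>.086)&(P[...,2]<.0945)&(r<.05)&(r>.02);print(np.median(P[m][:,2]))
s=sense();print(s["ee_pos"],s["qpos"].round(3))
delta([.5100,.2533,.20],90)
```

```text
0.08 206 [0.4883 0.0815] ((0.4883947968482971, 0.08150685578584671), (0.032137297093868256, 0.006717266980558634), 14.258301734924316) -166.1
0.086 207 [0.4882 0.0814] ((0.4883912205696106, 0.08152220398187637), (0.032082825899124146, 0.006821437738835812), 14.827591896057129) -165.9
0.089 229 [0.4879 0.0811] ((0.4880717396736145, 0.0809861496090889), (0.03323368355631828, 0.007682396564632654), 14.773778915405273) -166.1
0.0924997426448293
[0.523284   0.0892441  0.23472277] [-0.078 -0.092 -0.022  1.641  0.     1.183]
shift cm [16.03  3.74  3.47] turn [-0.000e+00 -1.000e-03 -1.261e+00] y now 17.76
```

```bash
cat > sl2.py <<'E'
from h import *
m_=camera_model("wrist");p,d=grab_frame("wrist");P=cloud("wrist",d,m_);o=m_["origin"]
D=P-o; t=(.092-o[2])/D[...,2]; Q=o+D*t[...,None]
X=P[(P[...,2]>.118)&(P[...,2]<.135)&(np.hypot(P[...,0]-.5234,P[...,1]-.0897)<.04)]
if len(X)>50: print("bar",cv2.minAreaRect(X[:,:2].astype(np.float32)))
r=np.hypot(Q[...,0]-.5226,Q[...,1]-.0896)
for zm in(.08,.086,.089):
    m=(P[...,2]<zm)&(r<.058)&(r>.012)&(P[...,2]>-.02)
    n,l,st,c=cv2.connectedComponentsWithStats(m.astype(np.uint8)); k=1+st[1:,4].argmax(); m=l==k
    X=Q[m][:,:2]; rr=cv2.minAreaRect(X.astype(np.float32))
    print(zm,m.sum(),X.mean(0).round(4),rr)
# red handle
H=cv2.cvtColor(p,cv2.COLOR_RGB2HSV); red=((H[...,0]<8)|(H[...,0]>172))&(H[...,1]>140)
X=P[red&(P[...,2]>.16)&(P[...,2]<.19)&(P[...,1]>.2)]
if len(X)>20: print("red top",len(X),X.mean(0),cv2.minAreaRect(X[:,:2].astype(np.float32)))
E
python3 sl2.py
```

```text
bar ((0.5226221084594727, 0.08971401304006577), (0.011958873830735683, 0.04968482628464699), 14.222671508789062)
0.08 213 [0.4882 0.0813] ((0.48803624510765076, 0.08123470097780228), (0.03300456330180168, 0.006702354643493891), 14.106895446777344)
0.086 213 [0.4882 0.0813] ((0.48803624510765076, 0.08123470097780228), (0.03300456330180168, 0.006702354643493891), 14.106895446777344)
0.089 229 [0.488 0.081] ((0.48811307549476624, 0.0808824896812439), (0.03302554786205292, 0.007421684451401234), 14.126106262207031)sl2.py:3: RuntimeWarning: divide by zero encountered in divide
  D=P-o; t=(.092-o[2])/D[...,2]; Q=o+D*t[...,None]
sl2.py:3: RuntimeWarning: invalid value encountered in multiply
  D=P-o; t=(.092-o[2])/D[...,2]; Q=o+D*t[...,None]
```

Request:
drive_tool(targets=[[4, 1, 1, 0, 0, -0.12], [8, 2, 2, 0, 0, -0.24], [12, 3, 2.5, 0, 0, -0.36], [16, 3.7, 2.5, 0, 0, -0.48], [16, 3.7, 2.5, 0, 0, -0.6], [16, 3.7, 2.5, 0, 0, -0.72], [16, 3.7, 2.5, 0, 0, -0.84], [16, 3.7, 2.5, 0, 0, -0.96], [16, 3.7, 2.5, 0, 0, -1.08], [16, 3.7, 2.5, 0, 0, -1.2], [16, 3.7, 2.5, 0, 0, -1.238], [16, 3.7, 2.5, 0, 0, -1.238], [16, 3.7, 2.5, 0, 0, -1.238], [16, 3.7, 2.5, 0, 0, -1.238], [16, 3.7, 2.5, 0, 0, -1.238], [16, 3.7, 2.5, 0, 0, -1.238]], gripper=-1)

```text
time_s: 10.52
ee_pos: [0.5097, 0.2529, 0.2102]
eef_rot: [0.012, 1.0, -0.0, -0.0]
contact_force: [-0.4, 0.5, 0.9]
width: 0.0855
grasp_force: 0.0
```

Run:
```python
from h import *
s=sense();m=camera_model("wrist");p,d=grab_frame("wrist");save("w3.png",p);P=cloud("wrist",d,m)
for c,x in(("red",.51),("blue",.438)):
    X=P[(P[...,2]>.165)&(P[...,2]<.185)&(np.hypot(P[...,0]-x,P[...,1]-.254)<.03)]
    if len(X): print(c,len(X),X.mean(0).round(4),cv2.minAreaRect(X[:,:2].astype(np.float32)),np.median(X[:,2]))
X=P[(P[...,2]>.076)&(P[...,2]<.088)&(np.hypot(P[...,0]-.474,P[...,1]-.254)<.085)]
print("block",cv2.minAreaRect(X[:,:2].astype(np.float32)))
delta([.51,.2533,.095],88.7);print(s["qpos"].round(3))
```

```text
red 767 [0.5067 0.254  0.1714] ((0.5074959397315979, 0.2538462281227112), (0.01683848351240158, 0.024688279256224632), 89.2657241821289) 0.17182264218690144
blue 974 [0.4363 0.2558 0.1714] ((0.43630707263946533, 0.2558215856552124), (0.017545189708471298, 0.025638757273554802), 88.49219512939453) 0.17182486114956796
block ((0.4719966650009155, 0.2550557255744934), (0.05007759854197502, 0.1395300328731537), 88.59947204589844)
shift cm [-0.03  0.04 11.53] turn [ 0.    -0.    -0.001] y now 88.66
[0.231 0.014 0.037 1.593 0.    0.254]
```

View pics/w3.png

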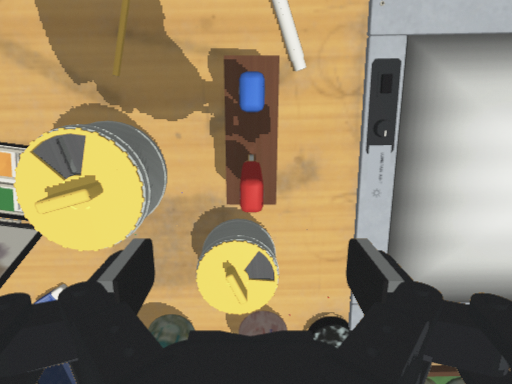

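The wrist view shows the red knife at (252,187) and the blue one at (251,91) in the block, and both are at the expected positions. I'll lower onto the red handle.

Request:
drive_tool(targets=[[0.2, 0.1, 2, 0, 0, 0], [0.2, 0.1, 5, 0, 0, 0], [0.2, 0.1, 8, 0, 0, 0], [0.2, 0.1, 11, 0, 0, 0], [0.2, 0.1, 13.1, 0, 0, 0], [0.2, 0.1, 13.1, 0, 0, 0], [0.2, 0.1, 13.1, 0, 0, 0], [0.2, 0.1, 13.1, 0, 0, 0]])

```text
time_s: 11.23
ee_pos: [0.5087, 0.2542, 0.0812]
eef_rot: [0.011, 1.0, 0.0, 0.001]
contact_force: [1.0, 0.7, 0.4]
width: 0.0853
grasp_force: 0.0
```

Request:
drive_tool(targets=[[0, 0, 0, 0, 0, 0], [0, 0, 0, 0, 0, 0], [0, 0, 0, 0, 0, 0], [0, 0, 0, 0, 0, 0], [0, 0, 0, 0, 0, 0], [0, 0, 0, 0, 0, 0], [0, 0, 0, 0, 0, 0], [0, 0, 0, 0, 0, 0], [0, 0, 0, 0, 0, 0], [0, 0, 0, 0, 0, 0], [0, 0, 0, 0, 0, 0], [0, 0, 0, 0, 0, 0]], gripper=1, squeeze=50)

```text
time_s: 12.23
ee_pos: [0.508, 0.254, 0.0797]
eef_rot: [0.011, 1.0, 0.0, 0.0]
contact_force: [-1.1, -0.3, 6.1]
width: 0.0164
grasp_force: 49.0
```

Request:
drive_tool(targets=[[0, 0, -0.5, 0, 0, 0], [0, 0, -1, 0, 0, 0], [0, 0, -2, 0, 0, 0], [0, 0, -3.5, 0, 0, 0], [0, 0, -5, 0, 0, 0], [0, 0, -6.5, 0, 0, 0], [0, 0, -8, 0, 0, 0], [0, 0, -9.5, 0, 0, 0], [0, 0, -11, 0, 0, 0], [0, 0, -12.5, 0, 0, 0], [0, 0, -14, 0, 0, 0], [0, 0, -14.5, 0, 0, 0], [0, 0, -14.5, 0, 0, 0], [0, 0, -14.5, 0, 0, 0], [0, 0, -14.5, 0, 0, 0]])

```text
time_s: 13.48
ee_pos: [0.5074, 0.2539, 0.2234]
eef_rot: [0.011, 1.0, -0.0, -0.001]
contact_force: [-0.3, -0.2, -1.4]
width: 0.0161
grasp_force: 48.7
```

Run:
```python
from h import *
s=sense();e=s["ee_pos"];print(e,s["grasp_force"],s["qpos"].round(2))
delta([.488,.081,e[2]],104.1)
delta([.488,.081,e[2]],102.7)
p,d=grab_frame("scene");P=cloud("scene",d)
H=cv2.cvtColor(p,cv2.COLOR_RGB2HSV); red=((H[...,0]<8)|(H[...,0]>172))&(H[...,1]>140)
X=P[red&(np.hypot(P[...,0]-e[0],P[...,1]-e[1])<.04)&(P[...,2]>.15)]
print(len(X),X.min(0),X.max(0))
near=(np.hypot(P[...,0]-e[0],P[...,1]-e[1])<.03)&(P[...,2]>.12);ys,xs=np.where(near);print(xs.min(),xs.max(),ys.min(),ys.max(), P[near][:,2].min())
x0,y0=xs.mean().astype(int),ys.mean().astype(int)
save("c5.png",cv2.resize(p[max(0,y0-80):y0+80,max(0,x0-80):x0+80],(600,600),interpolation=cv2.INTER_CUBIC))
```

```text
[0.50741759 0.25390355 0.22341461] 48.68212044239044 [0.23 0.02 0.06 1.62 0.   0.26]
shift cm [ 1.550e+00 -1.733e+01  1.000e-02] turn [-0.    -0.001 -0.269] y now 88.69
shift cm [ 1.550e+00 -1.733e+01  1.000e-02] turn [-0.    -0.001 -0.244] y now 88.69
620 [0.4687884  0.2465855  0.23950824] [0.51221324 0.2925331  0.48315333]
147 204 34 221 0.15809273088965392
```

View pics/c5.png

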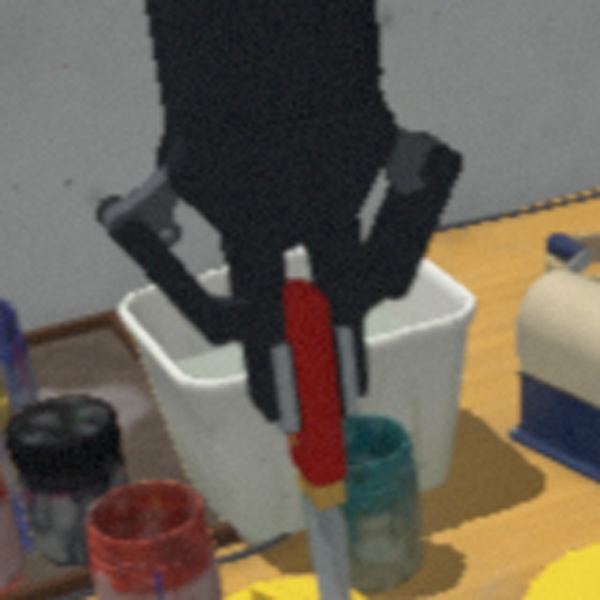

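Request:
drive_tool(targets=[[0.2, -2, 0, 0, 0, -0.03], [0.5, -5, 0, 0, 0, -0.08], [0.7, -8, 0, 0, 0, -0.13], [1, -11, 0, 0, 0, -0.18], [1.3, -14, 0, 0, 0, -0.22], [1.4, -16, 0, 0, 0, -0.26], [1.55, -17.3, 0, 0, 0, -0.27], [1.55, -17.3, 0, 0, 0, -0.27], [1.55, -17.3, 0, 0, 0, -0.27], [1.55, -17.3, 0, 0, 0, -0.27], [1.55, -17.3, 0, 0, 0, -0.27], [1.55, -17.3, 0, 0, 0, -0.27]])

```text
time_s: 14.53
ee_pos: [0.4883, 0.0822, 0.2242]
eef_rot: [-0.124, 0.992, 0.0, -0.0]
contact_force: [-0.2, 0.7, 0.1]
width: 0.0166
grasp_force: 48.8
```

Run:
```python
from h import *
s=sense();e=s["ee_pos"];print(e,s["grasp_force"])
delta([.488,.081,e[2]-.044],104.1)
p,d=grab_frame("scene");P=cloud("scene",d)
near=(np.hypot(P[...,0]-e[0],P[...,1]-e[1])<.045)&(P[...,2]>.135)&(P[...,2]<.26)
ys,xs=np.where(near)
H=cv2.cvtColor(p,cv2.COLOR_RGB2HSV)
for lo in np.arange(.15,.26,.01):
    m=near&(P[...,2]>=lo)&(P[...,2]<lo+.01); X=P[m]
    if len(X):print(round(lo,2),len(X),np.median(X,0).round(4),X.min(0).round(3),X.max(0).round(3),np.median(p[m],0))
q,_=grab_frame("wrist")
u0,v0=int(np.median(xs)),int(np.median(ys)); print(u0,v0)
save("c6.png",np.hstack([cv2.resize(p[v0-60:v0+70,u0-65:u0+65],(400,400),interpolation=cv2.INTER_CUBIC),cv2.resize(q[130:330,150:350],(400,400),interpolation=cv2.INTER_CUBIC)]))
```

```text
[0.48830243 0.08216851 0.22420016] 48.81293535232544
shift cm [ 0.06 -0.11  4.4 ] turn [ 0.    -0.     0.002] y now 104.22
0.15 11 [0.4895 0.0833 0.1595] [0.482 0.082 0.158] [0.495 0.085 0.16 ] [123. 121. 110.]
0.16 51 [0.4864 0.0836 0.1661] [0.474 0.077 0.161] [0.5   0.088 0.17 ] [115. 117. 112.]
0.17 78 [0.4852 0.083  0.1749] [0.473 0.076 0.17 ] [0.503 0.088 0.18 ] [115. 118. 113.]
0.18 81 [0.4872 0.0835 0.1847] [0.472 0.076 0.18 ] [0.503 0.089 0.19 ] [111. 115. 112.]
0.19 76 [0.485  0.0833 0.1951] [0.472 0.076 0.19 ] [0.501 0.088 0.2  ] [109. 113. 111.]
0.2 79 [0.4854 0.0833 0.2048] [0.472 0.078 0.2  ] [0.501 0.088 0.21 ] [104. 107. 106.]
0.21 83 [0.4862 0.0834 0.215 ] [0.472 0.076 0.21 ] [0.502 0.088 0.22 ] [ 98. 103. 101.]
0.22 66 [0.4816 0.083  0.224 ] [0.472 0.075 0.22 ] [0.502 0.09  0.23 ] [101.  101.5  95. ]
0.23 75 [0.4817 0.087  0.2345] [0.476 0.074 0.23 ] [0.496 0.091 0.24 ] [125. 100.  53.]
0.24 83 [0.4796 0.0886 0.2454] [0.474 0.073 0.24 ] [0.496 0.093 0.25 ] [106.  26.  22.]
0.25 96 [0.4781 0.0882 0.255 ] [0.473 0.073 0.25 ] [0.495 0.093 0.26 ] [107.   28.   25.5]
291 165
```

View pics/c6.png

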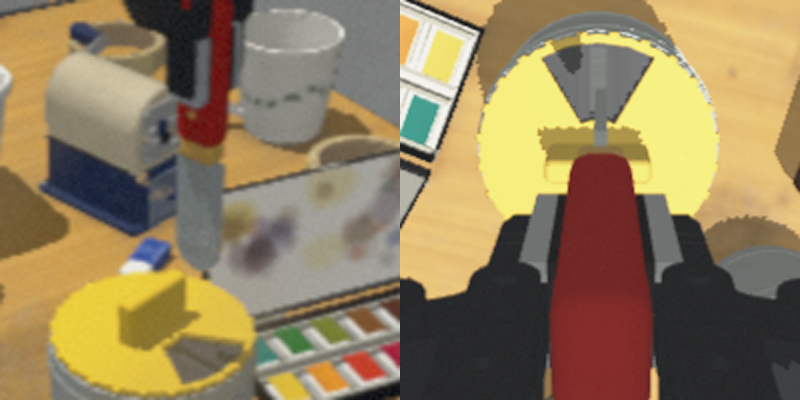

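The blade hangs upright over the window and centred on the tool, and the slot shows behind it at (600,75) in the wrist crop. I'll lower it to just above the cover, correcting by 1 mm.

Request:
drive_tool(targets=[[0, -0.1, 1, 0, 0, 0], [0, -0.1, 2, 0, 0, 0], [0, -0.1, 3, 0, 0, 0], [0, -0.1, 4, 0, 0, 0], [0, -0.1, 5, 0, 0, 0], [0, -0.1, 5, 0, 0, 0], [0, -0.1, 5, 0, 0, 0], [0, -0.1, 5, 0, 0, 0], [0, -0.1, 5, 0, 0, 0], [0, -0.1, 5, 0, 0, 0]])

```text
time_s: 15.47
ee_pos: [0.489, 0.0804, 0.175]
eef_rot: [-0.123, 0.992, -0.0, 0.001]
contact_force: [-0.4, -0.5, -0.7]
width: 0.0163
grasp_force: 48.8
```

Run:
```python
from h import *
s=sense();e=s["ee_pos"];print(e,s["contact_force"].round(2))
delta([.488,.081,.1097],104.1)
```

```text
[0.48901179 0.08037513 0.17504408] [-0.43 -0.45 -0.67]
shift cm [0.09 0.09 6.53] turn [-0.     0.001  0.001] y now 104.16
```

Request:
drive_tool(targets=[[0.05, 0.05, 0.4, 0, 0, 0], [0.05, 0.05, 0.8, 0, 0, 0], [0.05, 0.05, 1.2, 0, 0, 0], [0.05, 0.05, 1.5, 0, 0, 0], [0.05, 0.05, 1.8, 0, 0, 0], [0.05, 0.05, 1.8, 0, 0, 0], [0.05, 0.05, 1.8, 0, 0, 0]])

```text
time_s: 16.05
ee_pos: [0.4879, 0.0808, 0.1562]
eef_rot: [-0.123, 0.992, 0.0, -0.0]
contact_force: [-0.2, 0.1, 0.6]
width: 0.0162
grasp_force: 48.8
```

Request:
drive_tool(targets=[[0, 0, 0.3, 0, 0, 0], [0, 0, 0.6, 0, 0, 0], [0, 0, 0.9, 0, 0, 0], [0, 0, 0.9, 0, 0, 0], [0, 0, 0.9, 0, 0, 0]])

```text
time_s: 16.47
ee_pos: [0.4879, 0.0808, 0.1471]
eef_rot: [-0.123, 0.992, 0.0, -0.0]
contact_force: [-0.4, -0.8, -0.5]
width: 0.0165
grasp_force: 48.8
```

Request:
drive_tool(targets=[[0, 0, 0.5, 0, 0, 0], [0, 0, 1, 0, 0, 0], [0, 0, 1.5, 0, 0, 0], [0, 0, 2, 0, 0, 0], [0, 0, 2.5, 0, 0, 0], [0, 0, 3, 0, 0, 0], [0, 0, 3.4, 0, 0, 0], [0, 0, 3.7, 0, 0, 0], [0, 0, 3.7, 0, 0, 0], [0, 0, 3.7, 0, 0, 0], [0, 0, 3.7, 0, 0, 0], [0, 0, 3.7, 0, 0, 0]])

```text
time_s: 17.47
ee_pos: [0.4882, 0.0808, 0.1108]
eef_rot: [-0.123, 0.992, -0.0, 0.0]
contact_force: [-0.8, 0.6, -0.5]
width: 0.0166
grasp_force: 48.8
```

Run:
```python
from h import *
s=sense();e=s["ee_pos"];print(e,s["contact_force"].round(2),s["ft_torque"].round(2),s["grasp_force"])
for c in("scene","wrist"):
    m=camera_model(c);p,d=grab_frame(c);P=cloud(c,d,m);H=cv2.cvtColor(p,cv2.COLOR_RGB2HSV)
    red=((H[...,0]<8)|(H[...,0]>172))&(H[...,1]>140)&(np.hypot(P[...,0]-e[0],P[...,1]-e[1])<.035)&(P[...,2]>.1)&(P[...,2]<.25)
    X=P[red];print(c,"handle z",np.percentile(X[:,2],[1,50,99]).round(4),X.mean(0).round(4))
    b=P[(P[...,2]>.118)&(P[...,2]<.13)&(np.hypot(P[...,0]-.5226,P[...,1]-.0897)<.03)&(H[...,1]>100)&(H[...,0]>15)&(H[...,0]<40)]
    if len(b)>20: w,v=np.linalg.eigh(np.cov(b[:,:2].T));print("bar",len(b),np.degrees(np.arctan2(v[1,1],v[0,1])))
    if c=="scene": save("c7.png",cv2.resize(p[100:270,200:370],(600,600),interpolation=cv2.INTER_CUBIC))
```

```text
[0.48823132 0.08078498 0.11075385] [-0.8   0.58 -0.5 ] [0.02 0.02 0.01] 48.82275402545929
scene handle z [0.1319 0.1767 0.2096] [0.4773 0.0826 0.1741]
bar 155 102.15716441167345
wrist handle z [0.1329 0.1996 0.2045] [0.4809 0.0788 0.1886]
```

View pics/c7.png

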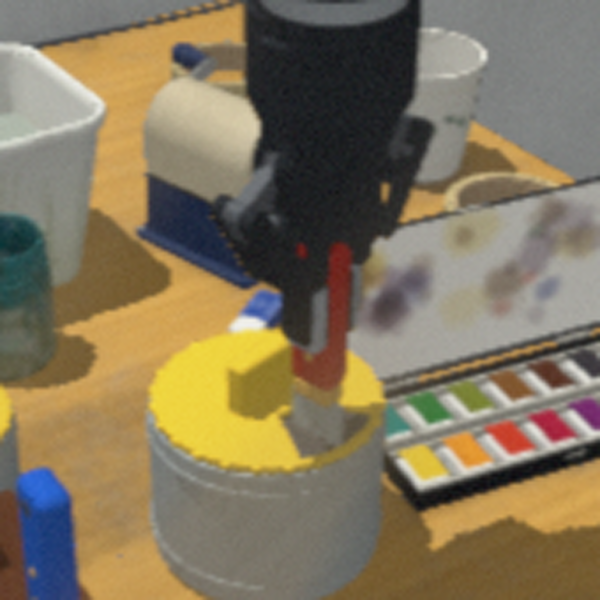

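The blade is about 49 mm inside the slot and upright, the handle is clear of the cover, and there is no contact force. Handing in.

```bash
python3 -c "
from rig import *
print(sign_off())"
```

```text
the job is handed in; nothing more can be done
None
```

The cap is fully open and the red knife is held upright in the slot, about 49 mm deep and clear of the cover, with no measurable contact force. The job is handed in; no verdict came back.

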